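# Snap shut the clay box

### The job

The lump of clay is drying out: press the hinged lid of the storage box that holds it down until its catch snaps and the lid stays fully shut by itself. The other box, the one with the steel ring cutter in it, must be left standing ajar.

Things in the scene. Friction and masses are not known exactly. Their poses are not given: they have to be found in the camera images.
- clay_lid_edge (a point): Lid of the box that holds the grey-brown clay lump (its place varies): middle of the front edge, on the upper face. Lid 6 mm thick, 145 mm from front edge to hinge, 124 wide, white frame (front bar 30 mm) round a clear pane. The point turns with the lid: x along the lid to the hinge, y along the edge, z out of the upper face. Hinge axis: along y, at x +145, z -4.5 mm, 77 mm above the bench.
- clay_lid (a joint): Angle of that lid in rad: 0 shut, grows as the front edge rises. A weak spring holds it ajar (0.45 to 0.75) and lifts it again (to 0.35 or more) if let go too soon. The roller catch, at the middle of the front, is met at about 0.08, snaps over at about 0.03 and then holds; it takes about 5 N near the front edge. At 0 the lid is stopped by the box, its upper face level, 81.5 mm above the bench.
- tool_lid_edge (a point): The same point and axes on the lid of the other, identical box, which holds a round steel clay cutter (a 55 mm ring, 26 mm high). Both boxes: grey plastic, 130 mm deep, 120 wide, 75 high, fixed to the bench, fronts roughly towards the robot, lids hinged along the far top edge.
- tool_lid (a joint): Angle of that other lid in rad: 0 shut, ajar at 0.45 to 0.75 at the start; same spring and catch. It is to be left ajar.

How it is judged (in metres and radians):
At the end, for the whole second after the job is handed in: The lid of the box with the clay is held shut by its catch, within 0.03 rad of fully closed, and the lid of the other box is still ajar, by more than 0.3 rad (value of joint clay_lid below 0.03 rad and value of joint tool_lid above 0.3 rad); the robot touches nothing.
It fails at once if the lid of the box with the ring cutter is pushed down to under 0.2 rad (value of joint tool_lid below 0.2 rad).
It also fails if it takes over 29 s, if anything falls off the work surface, if the arm or the gripper's body presses on something with over 40 N, if the wrist force passes 120 N, or if a joint passes its speed limit or range.

### The arm

A 6-joint arm with a two-finger parallel gripper is mounted at the origin on a cart in front of the work surface, level with it; the furniture and walls round the work are solid. World frame = base frame: x ahead of the robot, y to its left, z up, the work surface at z = 0. Lengths are in m, angles in degrees, forces in N, time in s.
With the tool pointing down it reaches from about 0.25 to 0.725 m from the base axis. Payload 9.7 kg.
Tool frame: the origin (TCP) lies at the very end of the fingers, on their centre line; the grasp point (between the pads) lies 19 mm behind it; z points along the fingers, y is the line along which they close (so a half turn about z gives the same grasp; the last joint's range is limited). The gripper opens to 85 mm and grips with 20 to 120 N. Pads are 22 mm wide; open, the fingers measure 114 mm over their backs; the gripper's body (76 mm by 85 mm) begins 54 mm behind the grasp point. The pads swing forward as they close: fully open they stand 13 mm farther back than shut.
Start: joints at [-69.385, 4.979, 10.078, 95.1, 0, 90], TCP at [0.194, -0.515, 0.231] pointing down, gripper open.
Joint ranges: [-179.16, 179.16], [-48.56, 103.87], [-65.8, 70.77], [-126.05, 130.52], [-82.76, 87.17], [-180, 180]. Speed limits (degrees/s): [127.2, 127.2, 147.25, 180, 180, 180].

### API

Orientations are given as [roll, pitch, yaw] about the fixed x, y, z axes, in that order (R = Rz(yaw) Ry(pitch) Rx(roll)).
In Python, from workcell import bot, viewer, finder gives the robot as it stands. The module is installed in compiled form; this text tells all that it offers.
- The arm moves only by the shell command python3 -m inch 'ROWS' [FORCE]. ROWS is JSON, a list that holds one entry, the list of rows, each a list of 7 numbers: the opening in per cent of the stroke, from 0 (shut) to 100 (fully open), then the shift along the tool's x, y, z in mm, then the turn, a rotation vector about the tool's x, y, z in degrees. In form: [[[grip, tx, ty, tz, ax, ay, az], ...]]. A call has 1 to 8 rows; each row shifts and turns the commanded pose from where the row before left it, along the tool's axes as they then stand; what a row does not reach is not made up. A row lasts 1/8 s, in which the tool goes at most 62.5 mm and 10.7 degrees, less where a joint would pass 70% of its speed; a pose out of reach is approached as far as the arm can. A call with a gripper value outside its range is refused whole. The fingers move at their own pace and stop on an object; FORCE is the grip in N (left out, the last holds). Time passes only in rows, so rows that do not move let the fingers close. It gives the time, the measured TCP pose, the force, the opening and the grip force at its end, in the units of the state.
- bot.get_obs(): the state, without advancing time (a new reading comes with each control period).
- viewer.camera(name): name is "side" or "top"; returns a dict with "pixels" (400x640x3 uint8, red, green, blue), "vfov" (degrees; the focal length in pixels is half the picture's height over the tangent of half this angle, whatever the lens; pixels are square), "cx", "cy" (the principal point, pixels), "R" (3x3) and "t" (3): a world point X has camera coordinates R X + t. Camera axes: x right, y down, z forward; pixel columns grow to the right and rows downward; lengths in m; the calibration is good to about 2 mm. A picture is of the moment at which its call begins. There is no depth.
- bot.job_done(): hands the job in; it is judged then, once.
Trained networks look in the newest picture that a camera, given by its name, has taken for a name from the list of things; names that differ only in an ending like _2 or _b are one class to them, and where a whole thing is asked for, a point or a joint stands for the part that bears it (a point fixed in the world has none). Each returns a list of dicts, best first, with "conf" (0 to 1); they miss things now and then, are a little off and sometimes report something else, mostly with a low value. They report only what shows in the picture. A call takes as long as a camera call.
- finder.outline_of(camera, thing): "pixels" (400x640 bool, what is visible of it) and "extent" ([centre column, centre row, width, height] in pixels, round what is visible of it).
- finder.mark_of(camera, thing): "position" ([column, row] in pixels: a listed point, or the origin of a listed thing).
The state is a dict: "time": time; "q": joint angles; "qd": joint speeds; "joint_efforts": joint torques, N m; "ee_pos": TCP position; "tcp_rot": TCP orientation; "wrist_force": force on the tool from outside, world axes, zero at the start; "torque": the same for the moment, N m; "opening": finger opening in m; "grasp_force": force on a finger pad.
Only numpy, scipy, OpenCV 4.12 (cv2) and the standard library are available. Lean on these libraries where they do the work, as an engineer would, in place of code of your own. Each camera call takes 0.05 s, during which the arm holds its last target. There are 200 camera calls.

## Working session

There is one attempt and no reset: what is moved stays moved. The work goes in short steps, Python scripts to look and compute and a shell command to move; the robot and the scene stay as the last step left them, time stands still between calls to the robot, and variables do not carry over. Pictures are saved under pics/ and viewed, at most 10 in all, crops included, and the job is handed in when it is done.

```bash
mkdir -p pics; cat > h.py <<'E'
from workcell import bot, viewer, finder
import numpy as np, cv2
def K(c):
    f=200/np.tan(np.radians(c["vfov"])/2); return np.array([[f,0,c["cx"]],[0,f,c["cy"]],[0,0,1]])
def proj(c,X):
    p=K(c)@(np.array(c["R"])@np.array(X)+np.array(c["t"])); return p[:2]/p[2]
def tri(obs):
    A=[];b=[]
    P=np.zeros((3,3));q=np.zeros(3)
    for c,uv in obs:
        R=np.array(c["R"]);o=-R.T@np.array(c["t"]);d=R.T@np.linalg.inv(K(c))@np.array([uv[0],uv[1],1]);d/=np.linalg.norm(d)
        M=np.eye(3)-np.outer(d,d);P+=M;q+=M@o
    return np.linalg.solve(P,q)
E
python3 - <<'E'
from h import *
C={}
ims=[]
for n in("side","top"):
    C[n]=viewer.camera(n); im=C[n]["pixels"][:,:,::-1].copy()
    print(n,C[n]["vfov"],C[n]["R"],C[n]["t"])
    cv2.imwrite(f"pics/{n}1.png",im)
    for th,k in(("clay_lid_edge",(0,0,255)),("tool_lid_edge",(255,0,0))):
        for r in finder.mark_of(n,th)[:3]: print(n,th,r)
        for r in finder.outline_of(n,th)[:2]: print(n,th,r["conf"],r["extent"])
print(bot.get_obs())
E
```

```text
side 55.46913708192297 [[-0.93008356 -0.36724533 -0.00868581]
 [-0.17805449  0.4713692  -0.86377525]
 [ 0.32131165 -0.80183661 -0.50380242]] [0.50416876 0.20089241 0.98451805]
side clay_lid_edge {'position': [349.6, 162.2], 'conf': 0.93}
side clay_lid_edge 0.55 [335.1, 171.9, 50.8, 33.8]
side tool_lid_edge {'position': [339.3, 193.3], 'conf': 0.79}
side tool_lid_edge 0.56 [322.6, 205.8, 51.4, 27.3]
top 56.060343782877695 [[-0.0174397  -0.9997074  -0.01676223]
 [-0.99477478  0.01903545 -0.10030348]
 [ 0.1005932   0.01492538 -0.99481568]] [0.0218229  0.55592478 0.95144477]
top clay_lid_edge {'position': [428.4, 202.6], 'conf': 0.66}
top clay_lid_edge 0.65 [428.1, 179.8, 53.1, 54.5]
top tool_lid_edge {'position': [324.0, 221.6], 'conf': 0.81}
top tool_lid_edge 0.61 [325.9, 202.8, 55.0, 55.4]
{'time': 0.5, 'q': array([-6.93872348e+01,  4.98017849e+00,  1.00761761e+01,  9.51001872e+01,
       -1.77035632e-03,  9.00007788e+01]), 'qd': array([-0.03233523, -0.02484888,  0.04294037,  0.04661237, -0.00938981,
       -0.03485086]), 'joint_efforts': array([-6.50994753e-04, -5.19646382e+01,  4.64546013e+01,  1.81332151e-03,
       -5.79751918e-05,  1.10575374e-05]), 'ee_pos': array([ 0.19361257, -0.51477466,  0.23125361]), 'tcp_rot': array([-1.79995810e+02,  1.77041326e-03,  2.06119865e+01]), 'wrist_force': array([ 0.16938147, -0.60972421,  0.15500465]), 'torque': array([-0.01444947, -0.01083191, -0.01288212]), 'grasp_force': 0.0, 'opening': 0.08540546527869604}
```

View pics/side1.png

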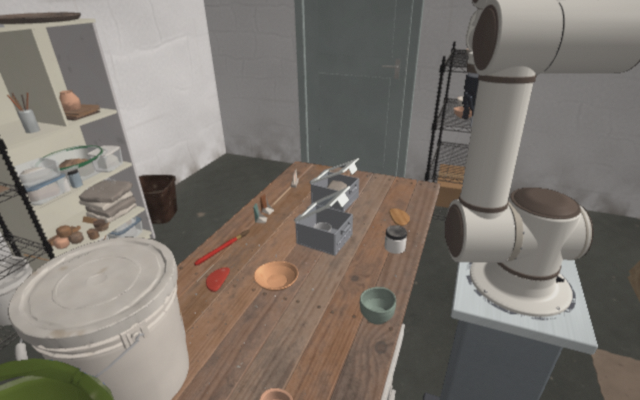

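View pics/top1.png

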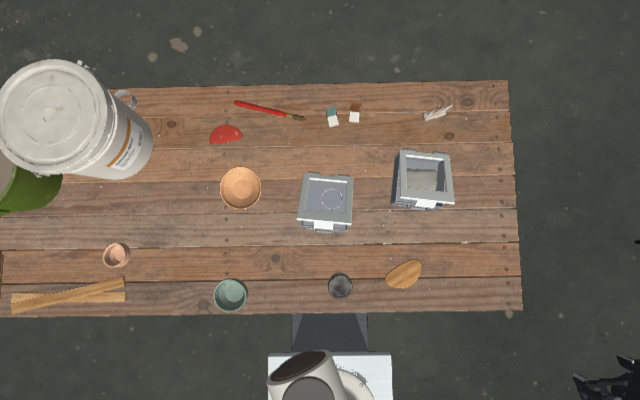

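```bash
cat > look.py <<'E'
from h import *
import sys
C={n:viewer.camera(n) for n in("side","top")}
for th in("clay_lid_edge","tool_lid_edge","clay_lid"):
    try:
        m={n:finder.mark_of(n,th) for n in C}
        X=tri([(C[n],m[n][0]["position"]) for n in C]); print(th,X.round(4),[ (proj(C[n],X)-m[n][0]["position"]).round(1) for n in C],[m[n][0]["conf"] for n in C])
    except Exception as e: print(th,e)
a=cv2.resize(C["top"]["pixels"][130:250,280:480,::-1],None,fx=4,fy=4,interpolation=cv2.INTER_CUBIC)
b=cv2.resize(C["side"]["pixels"][140:260,270:390,::-1],None,fx=4,fy=4,interpolation=cv2.INTER_CUBIC)
cv2.imwrite(f"pics/{sys.argv[1]}t.png",a);cv2.imwrite(f"pics/{sys.argv[1]}s.png",b)
print({k:np.round(v,2) if k!="ee_pos" else v for k,v in bot.get_obs().items() if k in("time","ee_pos","tcp_rot","wrist_force")})
E
python3 look.py a
```

```text
clay_lid_edge [ 0.5284 -0.2151  0.169 ] [array([2., 0.]), array([-1. , -2.8])] [0.64, 0.76]
tool_lid_edge [0.4905 0.0018 0.1573] [array([2.8, 0.1]), array([-1.2, -3.3])] [0.61, 0.6]
clay_lid it knows: clay_lid_edge, tool_lid_edge
{'time': np.float64(0.8), 'ee_pos': array([ 0.19362298, -0.51477612,  0.23128012]), 'tcp_rot': array([-180.  ,    0.  ,   20.61]), 'wrist_force': array([-0.74, -0.49,  0.01])}
```

View pics/at.png

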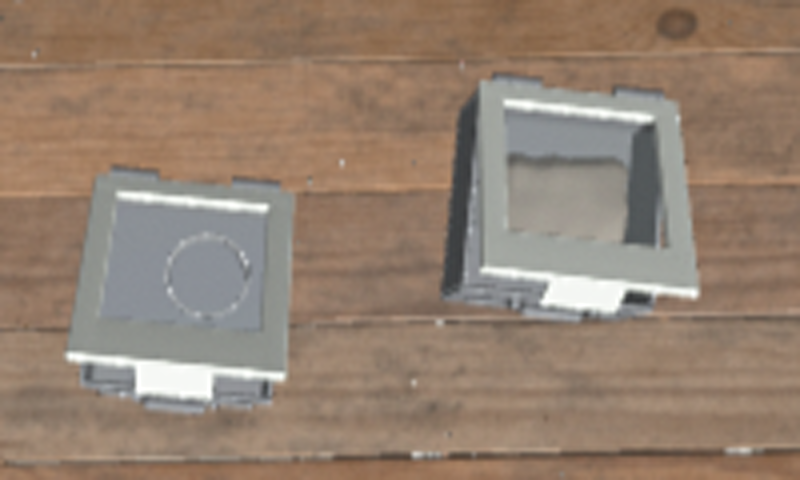

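View pics/as.png

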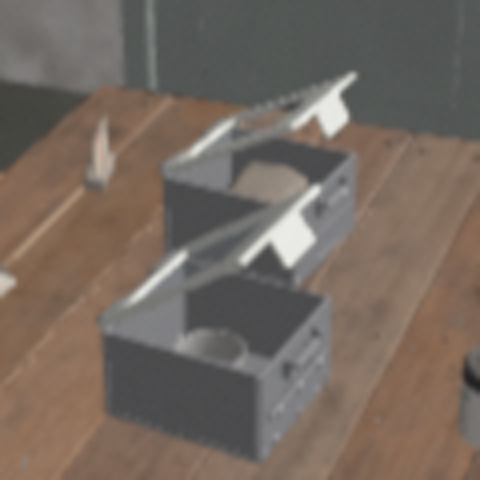

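```bash
python3 - <<'E'
from h import *
C={n:viewer.camera(n) for n in("side","top")}
def ray(n,uv,z):
    c=C[n];R=np.array(c["R"]);o=-R.T@np.array(c["t"]);d=R.T@np.linalg.inv(K(c))@np.array([uv[0],uv[1],1]);return o+d*(z-o[2])/d[2]
f=lambda u,v:(280+u/4,130+v/4)
X=tri([(C["top"],f(588,283)),(C["side"],(351.2,165))]);print("manual edge",X)
for z in(.155,.165,.175):
    a,b=ray("top",f(482,268),z),ray("top",f(697,291),z)
    print(z,a,b,np.linalg.norm(a-b),np.degrees(np.arctan2(*(a-b)[:2])))
a,b=ray("top",f(482,80),.078),ray("top",f(677,101),.078);print("hinge",a,b,(a+b)/2,np.linalg.norm(a-b),np.degrees(np.arctan2(*(a-b)[:2])))
E
```

```text
manual edge [ 0.53080314 -0.22972491  0.14791879]
0.155 [ 0.53943787 -0.16874852  0.155     ] [ 0.52413081 -0.28881213  0.155     ] 0.12103544139186918 7.2655159211970854
0.165 [ 0.53847347 -0.16679271  0.165     ] [ 0.523347   -0.28543988  0.165     ] 0.11960752905844053 7.265515921197098
0.175 [ 0.53750907 -0.1648369   0.175     ] [ 0.52256318 -0.28206762  0.175     ] 0.11817961672501191 7.265515921197109
hinge [ 0.66472746 -0.18834385  0.078     ] [ 0.64887236 -0.30866047  0.078     ] [ 0.65679991 -0.24850216  0.078     ] 0.12135680185228874 7.507074162587005
```

```bash
python3 -m inch '[[[0,53,-17,0,0,0,0],[0,53,-17,0,0,0,0],[0,53,-17,0,0,0,0],[0,53,-17,0,0,0,0],[0,53,-18,0,0,0,0],[0,53,-18,0,0,0,0],[0,53,-18,0,0,0,0],[0,53,-18,0,0,0,0]]]'; python3 -m inch '[[[0,0,0,0,0,0,9.3],[0,0,0,0,0,0,9.3],[0,0,0,0,0,0,9.4],[0,0,0,0,0,0,0],[0,0,0,0,0,0,0]]]'
```

```text
time: 1.9
ee_pos: [0.5425, -0.2331, 0.2314]
tcp_rot: [180.0, -0.0, 20.6]
wrist_force: [0.1, -0.7, -0.1]
opening: 0.0003
grasp_force: 0.0
time: 2.52
ee_pos: [0.5412, -0.2345, 0.2313]
tcp_rot: [-180.0, -0.0, -7.2]
wrist_force: [-0.3, -0.4, -0.3]
opening: -0.0001
grasp_force: 0.0
```

```bash
python3 -m inch '[[[0,0,0,30,0,0,0],[0,0,0,25,0,0,0],[0,0,0,0,0,0,0]]]'; python3 look.py b; python3 -c "
import cv2,numpy as np
a=cv2.imread('pics/bt.png');b=cv2.imread('pics/bs.png')
a=cv2.resize(a[:,400:],(400,480));cv2.imwrite('pics/bb.png',np.hstack([a,b])[:, :800] if 0 else cv2.resize(np.hstack([a,b]),(800,436)))"
```

```text
time: 2.9
ee_pos: [0.5403, -0.2341, 0.1745]
tcp_rot: [-179.9, 0.2, -7.3]
wrist_force: [0.0, -0.5, 0.7]
opening: 0.0001
grasp_force: 0.0
clay_lid_edge [ 0.533  -0.2198  0.166 ] [array([1.5, 0. ]), array([-0.8, -2.1])] [0.62, 0.77]
tool_lid_edge [4.871e-01 4.000e-04 1.685e-01] [array([1.3, 0.1]), array([-0.5, -1.6])] [0.59, 0.84]
clay_lid it knows: clay_lid_edge, tool_lid_edge
{'time': np.float64(3.2), 'ee_pos': array([ 0.54164772, -0.23466018,  0.17753253]), 'tcp_rot': array([ 1.7997e+02, -1.0000e-01, -7.3600e+00]), 'wrist_force': array([-0.2 ,  0.59, -0.59])}
```

View pics/bb.png

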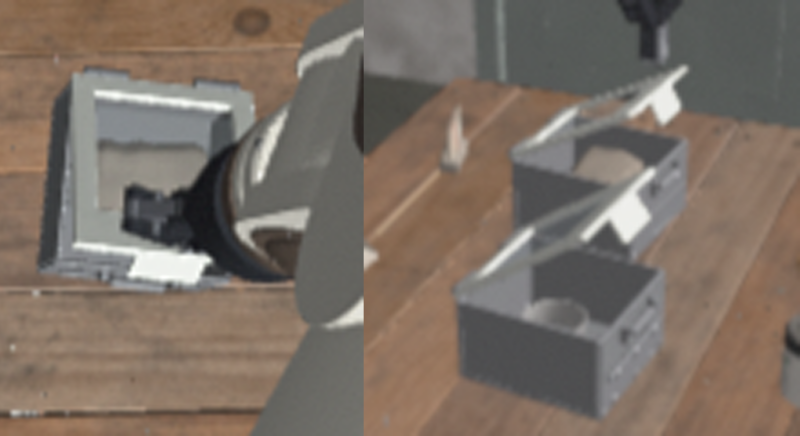

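```bash
python3 - <<'E'
from h import *
C={n:viewer.camera(n) for n in("side","top")}
o=bot.get_obs();X=o["ee_pos"];out=[]
print(X,C["top"].keys(),[(C[n]["cx"],C[n]["cy"]) for n in C])
for n in C:
    p=proj(C[n],X); q=proj(C[n],X+[0,0,.06]);print(n,p,q)
    im=C[n]["pixels"][:,:,::-1].copy()
    u,v=int(p[0])-30,int(p[1])-30
    s=cv2.resize(im[v:v+50,u:u+50],(400,400),interpolation=cv2.INTER_CUBIC)
    for w,k in((p,(0,0,255)),(q,(255,0,0))): cv2.circle(s,(int((w[0]-u+.5)*8),int((w[1]-v+.5)*8)),4,k,-1)
    for d in range(0,50,10): cv2.putText(s,str(u+d),(d*8,10),0,.35,(0,255,0));cv2.putText(s,str(v+d),(0,d*8+10),0,.35,(0,255,0))
    out.append(s)
cv2.imwrite("pics/tip.png",np.hstack(out))
E
```

```text
[ 0.54148757 -0.23457616  0.17703992] dict_keys(['pixels', 'vfov', 'cx', 'cy', 'R', 't']) [(323.1861951642304, 204.0039004987451), (321.50901272516484, 196.7582489993896)]
side [348.94533649 155.89865152] [349.41830364 138.64909866]
top [432.40536784 194.50486229] [440.5470886  191.38023134]
```

View pics/tip.png

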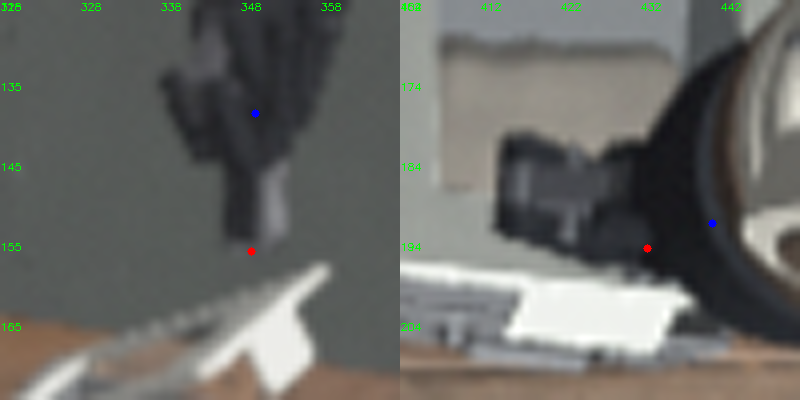

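```bash
python3 -m inch '[[[0,0,0,15,0,0,0],[0,0,0,10,0,0,0],[0,-3,0,10,0,0,0],[0,0,0,0,0,0,0]]]';python3 -m inch '[[[0,-3,0,9,0,0,0],[0,-3,0,9,0,0,0],[0,-2,0,8,0,0,0],[0,0,0,0,0,0,0]]]'
```

```text
time: 3.8
ee_pos: [0.5375, -0.2338, 0.1401]
tcp_rot: [-180.0, 0.1, -7.4]
wrist_force: [0.5, -0.0, -0.6]
opening: 0.0002
grasp_force: 0.0
time: 4.3
ee_pos: [0.5298, -0.2329, 0.1145]
tcp_rot: [-180.0, 0.1, -7.4]
wrist_force: [0.0, -0.7, 0.5]
opening: 0.0002
grasp_force: 0.1
```

```bash
python3 - <<'E'
from h import *
C={n:viewer.camera(n) for n in("side","top")}
a=cv2.resize(C["top"]["pixels"][160:220,390:450,::-1],(400,400),interpolation=cv2.INTER_CUBIC)
b=cv2.resize(C["side"]["pixels"][135:195,300:360,::-1],(400,400),interpolation=cv2.INTER_CUBIC)
cv2.imwrite("pics/c.png",np.hstack([b,a]))
E
```

```text
(no output)
```

View pics/c.png

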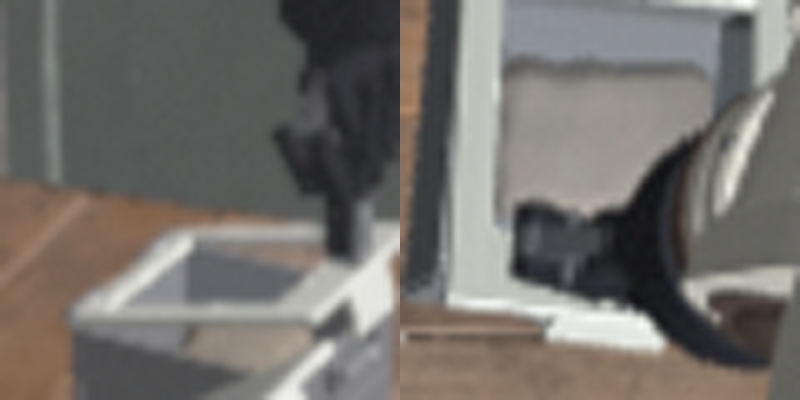

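The finger tip (345,255 in the left half) is on the front bar, and the lid is moving down with it.

```bash
python3 -m inch '[[[0,-2,0,10,0,0,0],[0,-2,0,10,0,0,0],[0,0,0,8,0,0,0],[0,0,0,0,0,0,0]]]';python3 -m inch '[[[0,0,0,3,0,0,0],[0,0,0,3,0,0,0],[0,0,0,0,0,0,0]]]'
```

```text
time: 4.9
ee_pos: [0.5259, -0.2323, 0.0862]
tcp_rot: [-180.0, 0.1, -7.4]
wrist_force: [0.1, 0.3, -0.0]
opening: 0.0002
grasp_force: 0.0
time: 5.28
ee_pos: [0.5265, -0.2326, 0.0815]
tcp_rot: [180.0, -0.0, -7.4]
wrist_force: [0.3, 0.2, 1.8]
opening: -0.0004
grasp_force: 0.8
```

```bash
python3 -m inch '[[[0,0,0,2,0,0,0],[0,0,0,0,0,0,0]]]';python3 -m inch '[[[0,0,0,2,0,0,0],[0,0,0,0,0,0,0]]]'
```

```text
time: 5.52
ee_pos: [0.5265, -0.2326, 0.0811]
tcp_rot: [180.0, -0.1, -7.4]
wrist_force: [-5.7, 1.4, 14.2]
opening: 0.0
grasp_force: 6.9
time: 5.78
ee_pos: [0.5266, -0.2327, 0.0808]
tcp_rot: [179.9, -0.2, -7.4]
wrist_force: [-9.1, 4.2, 25.2]
opening: -0.0
grasp_force: 12.6
```

Hard stop at 81 mm with 25 N, so the lid is shut. Next I retreat and check.

```bash
python3 -m inch '[[[0,0,0,-10,0,0,0],[0,0,0,-40,0,0,0],[0,0,0,-50,0,0,0],[0,-30,40,-30,0,0,0],[0,-30,50,0,0,0,0],[0,-30,50,0,0,0,0],[0,0,0,0,0,0,0],[0,0,0,0,0,0,0]]]';python3 look.py d; python3 -c "
import cv2,numpy as np
cv2.imwrite('pics/dd.png',cv2.resize(np.hstack([cv2.imread('pics/dt.png'),cv2.imread('pics/ds.png')]),(800,300)))"
```

```text
time: 6.78
ee_pos: [0.4192, -0.3597, 0.2071]
tcp_rot: [-180.0, 0.0, -7.4]
wrist_force: [0.5, -0.6, -0.3]
opening: -0.0002
grasp_force: 0.0
clay_lid_edge [ 0.507  -0.2201  0.0957] [array([0.3, 0. ]), array([-0.1, -0.3])] [0.64, 0.66]
tool_lid_edge [0.487  0.0033 0.166 ] [array([0.3, 0. ]), array([-0.1, -0.4])] [0.91, 0.73]
clay_lid it knows: clay_lid_edge, tool_lid_edge
{'time': np.float64(7.08), 'ee_pos': array([ 0.4197194 , -0.35904242,  0.20722037]), 'tcp_rot': array([-1.7999e+02,  1.0000e-02, -7.2900e+00]), 'wrist_force': array([-0.58,  0.92,  1.11])}
```

View pics/dd.png

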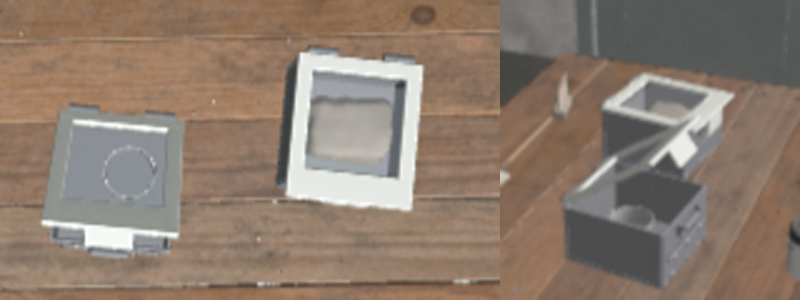

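The clay box at (355,130) is shut and stayed shut after the release. The ring box at (115,170) is still ajar, and the robot is clear of both.

```bash
python3 -c "
from workcell import bot
print(bot.job_done())"
```

```text
the job is handed in; nothing more can be done
None
```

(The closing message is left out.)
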